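# Hold a reel spool pressed down on a spring press

## Task

Pick up the bare aluminium reel spool by its drag knob, gently (it is thin: grip it with 45 N at most), and set it upright over the spindle of the spring press, resting on the spring seat. Press spool and seat down 10 mm, half the seat's travel, where the spool's upper lip is level with the gauge post, staying well off the bottom stop, and finish while still holding it pressed there so that I can slip the retaining clip in. Leave the other reel parts where they are.

Things in the scene. Friction and masses are not known exactly. Their poses are not given: they have to be found in the camera images.
- spool: Loose reel spool, bare aluminium, 50 to 100 g, round about z, standing upright. Origin: centre of its underside. Heights in mm: skirt flange 54 dia, 0-8; waist 36 dia, 8-24; upper lip 50 dia, 24-29; drag knob 30 dia, 29-43, flat closed top. A 16 mm bore, open below, runs up to 39. Grip the knob from above, fingertips just over the lip.
- press: Spring press fixed to the bench; origin on the bench under the spindle axis, z up. Base plate 12 mm thick, x -50..50, y -55..80 mm; round housing 68 mm dia, 38 mm high; fixed spindle 12 mm dia, tapered nose, tip 75 mm above the bench. Gauge post 10 mm dia at y = +58 mm, top at 79 mm: level with the top of the spool's lip when the seat is 10 mm down.
- seat_top (a point): Centre of the top face of the press's round brass seat (48 mm diameter, with a hole through which the spindle passes), on the spindle axis; 60 mm above the bench at rest, and it moves down with the seat.
- seat (a joint): Travel of the spring seat, m: 0 at rest (up), grows as it is pressed straight down, 0.020 at the bottom stop. Spring: 3 N to start moving, 8 N at 0.010, 13 N at 0.020; it comes back up when let go.
- reel_body: Bystander: black graphite reel body, about 80 x 35 x 79 mm tall, with its foot upward. Origin at the centre of its underside. Stays where it is.
- main_gear: Bystander: brass main gear, 45 mm diameter, 14 mm high with its hub. Origin at the centre of its underside. Stays where it is.
- bail_arm: Bystander: chromed half-round wire bail arm, 84 x 49 x 6 mm, lying flat. Origin at the centre of the arc, on the bench. Stays where it is.

How it is judged:
By the outcome, as a careful person would: the job done as asked, in the order asked, and still so for the second after the job is handed in, while the arm keeps its last pose, push and grip.
It also fails if it takes over 48 s, if anything falls off the work surface, if the arm or the gripper's body presses on something with over 40 N, if the wrist force passes 120 N, or if a joint passes its speed limit or range.

## Robot

A 6-joint arm with a two-finger parallel gripper is mounted at the origin on the work surface. World frame = base frame: x ahead of the robot, y to its left, z up, the work surface at z = 0. Lengths are in mm, angles in rad, forces in N, time in s.
With the tool pointing down it reaches from about 300 to 775 mm from the base axis. Payload 14.6 kg.
Tool frame: the origin (TCP) lies midway between the tips of the shut fingers; the grasp point (between the pads) lies 19 mm behind it; z points along the fingers, y is the line along which they close (so a half turn about z gives the same grasp; the last joint's range is limited). The gripper opens to 94 mm and grips with 3 to 60 N. Pads are 16 mm wide; open, the fingers measure 119 mm over their backs; the gripper's body (75 mm by 177 mm) begins 78 mm behind the grasp point.
Start: joints at [-1.27, 0.3, 1.521, -0, 1.321, -0.067], TCP at [197.752, -513.209, 169.746] pointing down, gripper open.
Joint ranges: [-3.03, 3.03], [-0.79, 2.21], [0.23, 2.52], [-1.04, 4.18], [0, 3.07], [-2.55, 2.55]. Speed limits (rad/s): [2.22, 2.22, 2.57, 3.14, 3.14, 3.14].

## Interface

Orientations are given as [roll, pitch, yaw] about the fixed x, y, z axes, in that order (R = Rz(yaw) Ry(pitch) Rx(roll)).
In Python, from cell import manip, camera gives the robot as it stands.
- The arm moves only by the tool move_arm, never from a script. Its arguments are lists of equal length, an entry for each row: "dp": the shift along the world's x, y, z in mm, a list of three; "rotation": the turn, a rotation vector about the world's x, y, z in rad, a list of three; "hand": the opening, from 0 (shut) to 1 (fully open). A call has 1 to 10 rows; each row shifts and turns the commanded pose from where the row before left it; what a row does not reach is not made up. A row lasts 1/8 s, in which the tool goes at most 62.5 mm and 10.7 degrees, less where a joint would pass 70% of its speed; a pose out of reach is approached as far as the arm can. A call with a gripper value outside its range is refused whole. The fingers move at their own pace and stop on an object; "newtons" is the grip in N (left out, the last holds). Time passes only in rows, so rows that do not move let the fingers close. It gives the time, the measured TCP pose, the force, the opening and the grip force at its end, in the units of the state.
- manip.read_state(): the state, without advancing time (a new reading comes with each control period).
- camera(name): name is "scene" or "top"; returns a dict with "image" (420x560x3 uint8, red, green, blue), "fx", "fy", "cx", "cy" (pixels), "R" (3x3) and "t" (3): a world point X has camera coordinates R X + t. Camera axes: x right, y down, z forward; pixel columns grow to the right and rows downward; lengths in mm; the calibration is good to about 2 mm. A picture is of the moment at which its call begins. There is no depth.
- manip.sign_off(): hands the job in; it is judged then, once.
The state is a dict: "clock": time; "joints": joint angles; "qd": joint speeds; "effort": joint torques, N m; "eef_pos": TCP position; "eef_rot": TCP orientation; "wrist_force": force on the tool from outside, world axes, zero at the start; "moment": the same for the moment, N m; "finger_gap": finger opening in mm; "finger_force": force on a finger pad.
Only numpy, scipy, OpenCV 4.12 (cv2) and the standard library are available. Lean on these libraries where they do the work, as an engineer would, in place of code of your own. Each camera call takes 0.05 s, during which the arm holds its last target. There are 200 camera calls.

## Working session

There is one attempt and no reset: what is moved stays moved. The work goes in short steps, Python scripts to look and compute and a tool call to move; the robot and the scene stay as the last step left them, time stands still between calls to the robot, and variables do not carry over. Pictures are saved under pics/ and viewed, at most 10 in all, crops included, and the job is handed in when it is done.

Besides the shell and the picture viewer there is one more tool, called after "Call:" as name(argument=value, ...) on one line, values as JSON. move_arm: Moves the arm, as the interface text tells. Its arguments: {"type":"object","properties":{"dp":{"type":"array","items":{"type":"array","items":{"type":"number"}}},"rotation":{"type":"array","items":{"type":"array","items":{"type":"number"}}},"hand":{"type":"array","items":{"type":"number"}},"newtons":{"type":"number"}},"required":["dp","rotation","hand"]}

```bash
mkdir -p pics; cat > h.py <<'E'
from cell import manip, camera
import numpy as np, cv2
def snap(n,f):
    c=camera(n); cv2.imwrite('pics/'+f,c['image'][:,:,::-1]); return c
def ray(c,u,v,z):
    R=np.array(c['R']);t=np.array(c['t'])
    d=R.T@np.array([(u-c['cx'])/c['fx'],(v-c['cy'])/c['fy'],1]);o=-R.T@t
    return (o+d*(z-o[2])/d[2]).round(1)
def proj(c,X):
    p=np.array(c['R'])@np.array(X,float)+np.array(c['t'])
    return np.array([c['fx']*p[0]/p[2]+c['cx'],c['fy']*p[1]/p[2]+c['cy']]).round(1)
E
python3 - <<'E'
from h import *
for n in('top','scene'):
    c=snap(n,n+'0.png'); print(n,c['fx'],c['cx'],c['cy'],(-np.array(c['R']).T@np.array(c['t'])).round(),np.array(c['R']).round(2).tolist())
print(manip.read_state())
E
```

```text
top 516.043702048245 277.30444495291255 206.04217324805313 [532.   6. 976.] [[-0.0, -1.0, 0.0], [-1.0, 0.0, -0.09], [0.09, -0.0, -1.0]]
scene 463.9326541578364 285.1597792646896 212.59788269349676 [974. 602. 628.] [[-0.85, 0.53, 0.0], [0.34, 0.54, -0.77], [-0.41, -0.65, -0.64]]
{'clock': 0.1, 'joints': array([-1.26957640e+00,  3.00415917e-01,  1.52150798e+00, -4.97959894e-05,
        1.32070359e+00, -6.65649352e-02]), 'qd': array([ 4.88268488e-04, -1.71387270e-03, -7.77217784e-04, -6.59849928e-05,
       -2.40568457e-05,  7.88485568e-04]), 'effort': array([ 1.17676507e-03, -5.32645547e+01, -3.53283548e+01,  7.09357113e-02,
        2.34822108e-02, -3.42755345e-05]), 'eef_pos': array([ 197.67316916, -512.96004353,  169.24754216]), 'eef_rot': array([-3.14055690e+00, -2.07058606e-05,  3.67797195e-01]), 'wrist_force': array([ 0.95216031,  0.01777864, -0.85021325]), 'moment': array([-0.04914555,  0.04801426,  0.02470413]), 'finger_force': 0.0, 'finger_gap': 93.94410644935319}
```

View pics/top0.png

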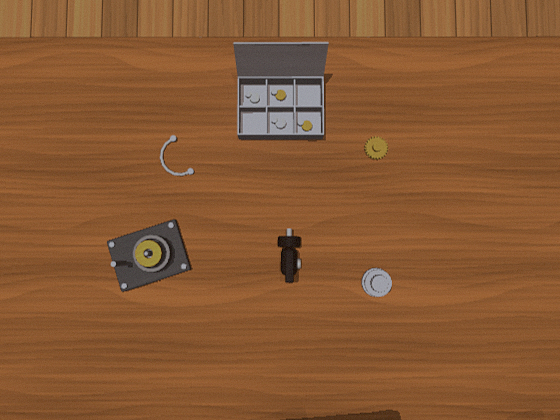

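View pics/scene0.png

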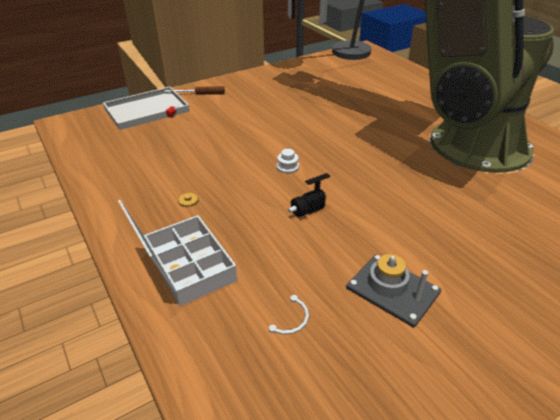

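The top view shows the spool near (377,282), the press seat near (150,254) with its post near (114,264), the reel body near (290,255), the gear at (376,148) and the bail at (178,157). In the scene view the spool is at (288,160) and the press spindle at (392,260). I'll zoom in on the spool and press.

```bash
python3 - <<'E'
from h import *
a=cv2.imread('pics/top0.png');b=cv2.imread('pics/scene0.png')
def cr(i,u,v,w,k): return cv2.resize(i[v-w:v+w,u-w:u+w],(k,k),interpolation=cv2.INTER_CUBIC)
# spools 40px ->300 (x7.5... ) press 
o=np.vstack([np.hstack([cr(a,377,282,20,300),cr(a,150,254,50,300)]),np.hstack([cr(b,288,160,20,300),cr(b,394,285,50,300)])])
cv2.imwrite('pics/z.png',o)
E
```

```text
(no output)
```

View pics/z.png

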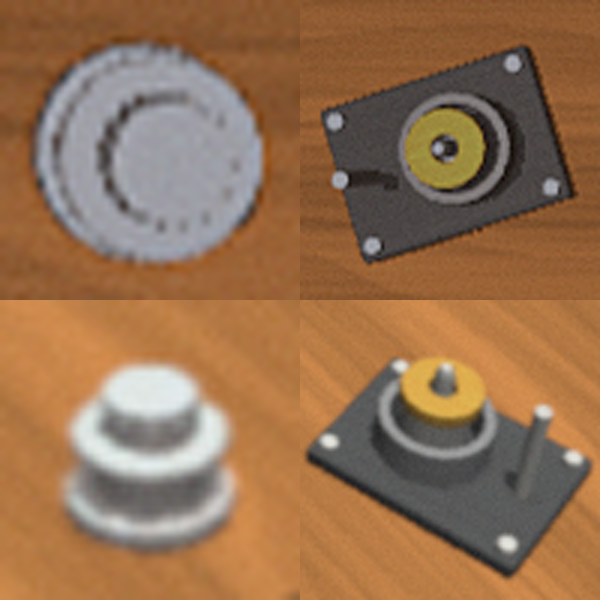

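```bash
cat >> h.py <<'E'
from scipy.optimize import least_squares
SP=[(27,0,8),(18,8,24),(25,24,29),(15,29,43)]
A=np.linspace(0,2*np.pi,60)
def render(c,x,y,z,parts):
    m=np.zeros((420*4,560*4),np.uint8)
    for r,a,b in parts:
        P=np.array([proj(c,[x+r*np.cos(t),y+r*np.sin(t),z+h]) for h in(a,b) for t in A])
        cv2.fillPoly(m,[cv2.convexHull(((P+.5)*4-.5).round().astype(np.int32))],255)
    return m
def cen(m,s=1):
    v,u=np.nonzero(m); return np.array([(u.mean()+.5)/s-.5,(v.mean()+.5)/s-.5]),len(u)/s**2
def fit(c,m,parts,z,x0):
    g,n=cen(m); x=np.array(x0,float)
    for _ in range(4):
        q,k=cen(render(c,*x,z,parts),4)
        x+=(ray(c,*g,z+20)-ray(c,*q,z+20))[:2]
    return x.round(1),n,k
def blob(m,u,v,w):
    k=np.zeros_like(m,np.uint8); k[v-w:v+w,u-w:u+w]=m[v-w:v+w,u-w:u+w]
    n,l,s,_=cv2.connectedComponentsWithStats(k); return l==1+np.argmax(s[1:,4])
E
python3 - <<'E'
from h import *
C={n:camera(n) for n in('top','scene')}
for n,(u,v) in dict(top=(377,282),scene=(288,160)).items():
    c=C[n]; hsv=cv2.cvtColor(c['image'],cv2.COLOR_RGB2HSV)
    m=blob((hsv[...,1]<75)&(hsv[...,2]>60),u,v,22); print(n,'spool',fit(c,m,SP,0,ray(c,u,v,20)[:2]))
for n,(u,v) in dict(top=(150,254),scene=(392,268)).items():
    c=C[n]; hsv=cv2.cvtColor(c['image'],cv2.COLOR_RGB2HSV)
    m=blob((hsv[...,1]>110)&(hsv[...,2]>90)&(hsv[...,0]>12),u,v,20).astype(np.uint8)
    cn=max(cv2.findContours(m,0,1)[0],key=cv2.contourArea); h=np.zeros_like(m); cv2.fillPoly(h,[cv2.convexHull(cn)],1)
    for p in ([(24,-.5,0)],[(24,-6,0)],[(24,-8,0)],): print(n,'seat',p,fit(c,h,p,60,ray(c,u,v,60)[:2]))
print('top tip',ray(C['top'],148,253.5,75),'scene tip',ray(C['scene'],392.3,256.7,75))
print('post',ray(C['top'],113,263.7,79),ray(C['scene'],424.7,272,79))
E
```

```text
top spool (array([ 473.7, -177.4]), 698.0, 732.875)
scene spool (array([ 471.3, -180.9]), 435.0, 465.625)
top seat [(24, -0.5, 0)] (array([527.9, 234.7]), 578.0, 593.3125)
top seat [(24, -6, 0)] (array([527.9, 235.3]), 578.0, 610.1875)
top seat [(24, -8, 0)] (array([527.9, 235.5]), 578.0, 617.5)
scene seat [(24, -0.5, 0)] (array([519.5, 229.7]), 1015.0, 461.0)
scene seat [(24, -6, 0)] (array([517.3, 228. ]), 1015.0, 524.125)
scene seat [(24, -8, 0)] (array([516.6, 227.3]), 1015.0, 546.0625)
top tip [526.9 230.6  75. ] scene tip [526.6 232.7  75. ]
post [509.5 289.7  79. ] [509.3 289.   79. ]
```

The zoom shows the spool from above, with its knob centre near (380,283) in the top image. The brass seat and spindle are near (148,254), with the post near (113,264). Fitted positions: spool ≈ (472.5, -179), press axis ≈ (527, 233.5). Moving above the spool.

Call:
move_arm(dp=[[34, 42, 0], [34, 42, 0], [34, 42, 0], [34, 42, -5], [34, 42, -10], [35, 42, -15], [35, 41, -15], [35, 41, -15], [0, 0, 0], [0, 0, 0]], rotation=[[0, 0, 0], [0, 0, 0], [0, 0, 0], [0, 0, 0], [0, 0, 0], [0, 0, 0], [0, 0, 0], [0, 0, 0], [0, 0, 0], [0, 0, 0]], hand=[0.75, 0.75, 0.75, 0.75, 0.75, 0.75, 0.75, 0.75, 0.75, 0.75], newtons=20)

```text
clock: 1.45
eef_pos: [472.5, -179.5, 109.8]
eef_rot: [3.142, 0.0, 0.368]
wrist_force: [0.1, 0.2, -0.1]
finger_gap: 70.5
finger_force: 0.0
```

Call:
move_arm(dp=[[0, 0, -25], [0, 0, -25], [0, 0, -15], [0, 0, -8], [0, 0, -4], [0, 0, 0], [0, 0, 0]], rotation=[[0, 0, 0], [0, 0, 0], [0, 0, 0], [0, 0, 0], [0, 0, 0], [0, 0, 0], [0, 0, 0]], hand=[0.75, 0.75, 0.75, 0.75, 0.75, 0.75, 0.75])

```text
clock: 2.33
eef_pos: [473.0, -179.3, 33.3]
eef_rot: [3.141, -0.001, 0.368]
wrist_force: [0.2, -0.7, -0.6]
finger_gap: 70.5
finger_force: 0.0
```

```bash
python3 - <<'E'
from h import *
o=[]
for n,(u,v) in dict(scene=(288,150),top=(379,270)).items():
    c=camera(n); o.append(cv2.resize(c['image'][v-33:v+33,u-33:u+33,::-1],(400,400),interpolation=cv2.INTER_CUBIC))
    print(n,'knob axis',[proj(c,[472.5,-179.5,z]).tolist() for z in(33,43)])
cv2.imwrite('pics/g.png',np.hstack(o)); print(manip.read_state()['eef_pos'])
E
```

```text
scene knob axis [[287.3, 155.3], [287.4, 151.7]]
top knob axis [[379.7, 283.3], [380.8, 283.7]]
[ 472.9558896  -179.26619806   33.13269964]
```

View pics/g.png

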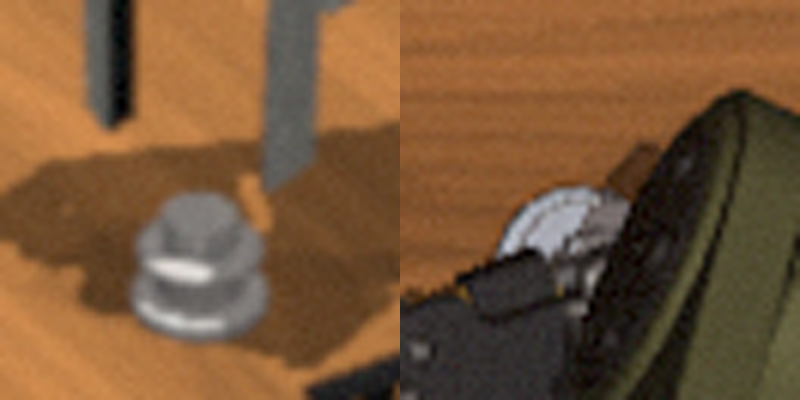

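```bash
python3 - <<'E'
from h import *
c=camera('scene');s=manip.read_state();p=s['eef_pos']; print(p,s['eef_rot'],s['finger_gap'])
d=np.array([np.sin(.368),-np.cos(.368),0])
for dz in(0,10,20,30,40): print(dz,[proj(c,p+k*d+[0,0,dz]).tolist() for k in(-35,-47,35,47)])
v=c['image'][80:190,225:345,::-1]; cv2.imwrite('pics/g2.png',cv2.resize(v,None,fx=5,fy=5,interpolation=cv2.INTER_CUBIC))
E
```

```text
[ 472.9316813  -179.2522022    33.06980325] [ 3.14118597e+00 -3.98177409e-04  3.67873720e-01] 70.33732901272103
0 [[299.4, 160.3], [303.6, 162.0], [275.5, 150.6], [271.5, 149.0]]
10 [[299.5, 156.6], [303.7, 158.3], [275.4, 147.0], [271.5, 145.4]]
20 [[299.6, 152.9], [303.8, 154.6], [275.4, 143.3], [271.4, 141.7]]
30 [[299.7, 149.2], [304.0, 150.9], [275.4, 139.7], [271.3, 138.1]]
40 [[299.8, 145.4], [304.1, 147.1], [275.3, 135.9], [271.3, 134.4]]
```

View pics/g2.png

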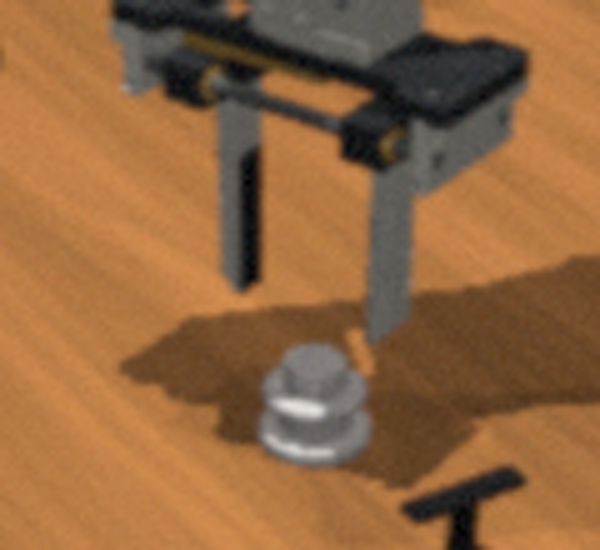

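```bash
python3 - <<'E'
from h import *
c=camera('top');p=manip.read_state()['eef_pos']
d=np.array([np.sin(.368),-np.cos(.368),0])
for dz in(0,33,97,130): print(dz,[((proj(c,p+k*d+[0,0,dz])-[310,210])*5).round().tolist() for k in(-47,-35,35,47,-88,88)])
cv2.imwrite('pics/g3.png',cv2.resize(c['image'][210:330,310:470,::-1],None,fx=5,fy=5,interpolation=cv2.INTER_CUBIC))
E
```

```text
0 [[228.0, 413.0], [258.0, 401.0], [438.0, 331.0], [468.0, 318.0], [122.0, 454.0], [572.0, 278.0]]
33 [[242.0, 421.0], [273.0, 408.0], [459.0, 336.0], [491.0, 323.0], [132.0, 463.0], [599.0, 281.0]]
97 [[272.0, 438.0], [307.0, 424.0], [507.0, 346.0], [541.0, 332.0], [155.0, 483.0], [657.0, 287.0]]
130 [[291.0, 447.0], [327.0, 433.0], [534.0, 352.0], [569.0, 338.0], [168.0, 495.0], [691.0, 289.0]]
```

View pics/g3.png

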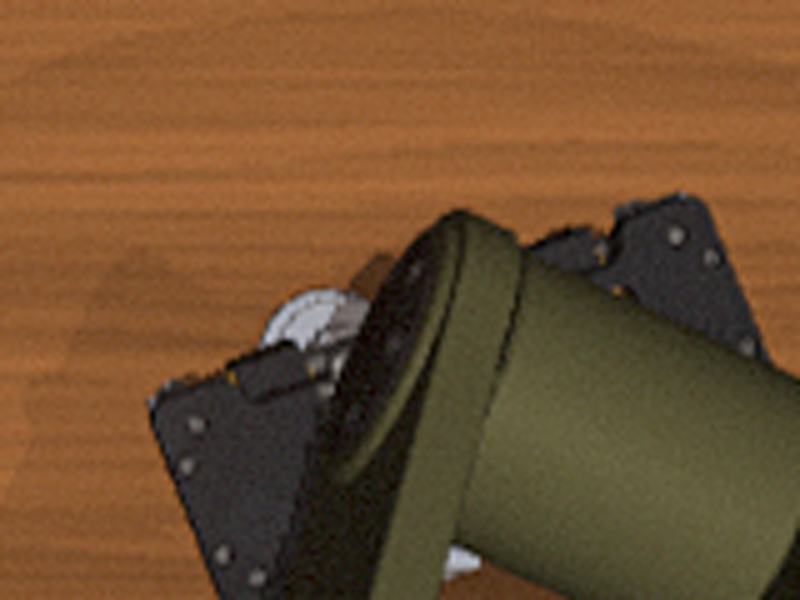

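The views show the fingertips at about (300,148) and (273.5,138) in the scene image. That is around 35–38 mm above where the reported TCP puts them, although horizontally they straddle the knob. I'll lower a further 28 mm, which is safe under either reading, and look again.

Call:
move_arm(dp=[[0, 0, -10], [0, 0, -8], [0, 0, -6], [0, 0, -4], [0, 0, 0], [0, 0, 0]], rotation=[[0, 0, 0], [0, 0, 0], [0, 0, 0], [0, 0, 0], [0, 0, 0], [0, 0, 0]], hand=[0.75, 0.75, 0.75, 0.75, 0.75, 0.75])

```text
clock: 3.28
eef_pos: [472.9, -179.3, 4.9]
eef_rot: [3.141, -0.0, 0.368]
wrist_force: [-0.3, -0.1, -0.5]
finger_gap: 70.3
finger_force: 0.0
```

```bash
python3 - <<'E'
from h import *
c=camera('scene');s=manip.read_state();p=s['eef_pos']; print(p,s['wrist_force'],s['finger_gap'])
d=np.array([np.sin(.368),-np.cos(.368),0]);x=np.array([np.cos(.368),np.sin(.368),0])
# inner front / back corners of each tip, crop coords x10, for tip heights
for z in(30,40,50): print(z,[((proj(c,[*p[:2],z]+k*d+a*x)-[260,125])*10).round().tolist() for k in(-35.2,35.2) for a in (8,-8)])
cv2.imwrite('pics/g4.png',cv2.resize(c['image'][125:180,260:320,::-1],None,fx=10,fy=10,interpolation=cv2.INTER_CUBIC))
E
```

```text
[ 472.91630166 -179.25534111    4.97848407] [ 0.00624938 -0.37786366  0.7875644 ] 70.51080831835897
30 [[374.0, 379.0], [414.0, 349.0], [134.0, 281.0], [175.0, 252.0]]
40 [[375.0, 343.0], [415.0, 313.0], [133.0, 245.0], [174.0, 216.0]]
50 [[376.0, 306.0], [416.0, 276.0], [133.0, 209.0], [174.0, 180.0]]
```

View pics/g4.png

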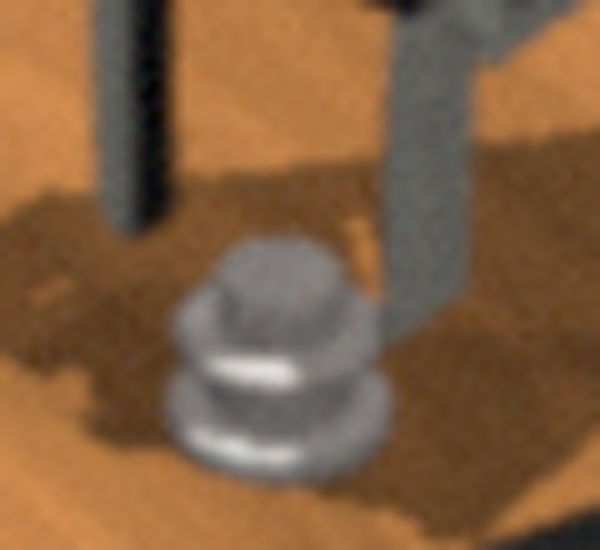

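The fingertips are at crop (137,240) and (385,340), which is z ≈ 40.5 mm with the reported TCP z at 5.0. So the real tips sit about 35.5 mm above the reported TCP. I'll lower 9 mm so they are just above the lip, then close.

Call:
move_arm(dp=[[0, 0, -6], [0, 0, -3], [0, 0, 0], [0, 0, 0], [0, 0, 0], [0, 0, 0], [0, 0, 0], [0, 0, 0], [0, 0, 0], [0, 0, 0]], rotation=[[0, 0, 0], [0, 0, 0], [0, 0, 0], [0, 0, 0], [0, 0, 0], [0, 0, 0], [0, 0, 0], [0, 0, 0], [0, 0, 0], [0, 0, 0]], hand=[0.75, 0.75, 0.75, 0, 0, 0, 0, 0, 0, 0], newtons=32)

```text
clock: 4.58
eef_pos: [472.7, -179.2, -4.2]
eef_rot: [-3.142, 0.0, 0.368]
wrist_force: [-0.3, 0.8, 1.5]
finger_gap: 28.8
finger_force: 32.0
```

Call:
move_arm(dp=[[0, 0, 10], [0, 0, 25], [0, 0, 35], [0, 0, 30], [0, 0, 20], [2, 15, 0], [4, 30, 0], [6, 45, 0], [6, 48, 0], [6, 48, 0]], rotation=[[0, 0, 0], [0, 0, 0], [0, 0, 0], [0, 0, 0], [0, 0, 0], [0, 0, 0], [0, 0, 0], [0, 0, 0], [0, 0, 0], [0, 0, 0]], hand=[0, 0, 0, 0, 0, 0, 0, 0, 0, 0])

```text
clock: 5.82
eef_pos: [496.1, 9.2, 114.8]
eef_rot: [-3.141, 0.001, 0.368]
wrist_force: [0.2, 0.4, -1.1]
finger_gap: 28.7
finger_force: 32.0
```

Call:
move_arm(dp=[[6, 48, 0], [6, 48, 0], [6, 48, 0], [6, 42, 0], [4, 25, 0], [2, 15, 0], [0, 0, 0], [0, 0, 0], [0, 0, 0]], rotation=[[0, 0, 0], [0, 0, 0], [0, 0, 0], [0, 0, 0], [0, 0, 0], [0, 0, 0], [0, 0, 0], [0, 0, 0], [0, 0, 0]], hand=[0, 0, 0, 0, 0, 0, 0, 0, 0])

```text
clock: 6.95
eef_pos: [526.8, 232.0, 115.8]
eef_rot: [3.142, -0.0, 0.367]
wrist_force: [0.4, 0.1, -0.7]
finger_gap: 29.0
finger_force: 32.0
```

```bash
python3 - <<'E'
from h import *
c=camera('scene');s=manip.read_state();p=s['eef_pos']; print(p,s['wrist_force'],s['finger_gap'],s['finger_force'])
print('spool underside/skirt/lip exp',[((proj(c,[*p[:2],p[2]+4.2+z])-[340,180])*5).tolist() for z in(0,8,29)], 'tip',((proj(c,[527,233.5,75])-[340,180])*5).tolist())
cv2.imwrite('pics/p1.png',cv2.resize(c['image'][180:300,340:460,::-1],None,fx=5,fy=5,interpolation=cv2.INTER_CUBIC)); cv2.imwrite('pics/p1full.png',c['image'][:,:,::-1])
E
```

```text
[526.83772217 232.11790778 115.88462232] [ 0.4983181  -0.74971502 -0.40218928] 28.65649145668957 31.999832801520824
spool underside/skirt/lip exp [[280.5000000000001, 284.00000000000006], [284.4999999999999, 265.5], [295.0, 215.99999999999994]] tip [261.9999999999999, 385.5000000000001]
```

View pics/p1.png

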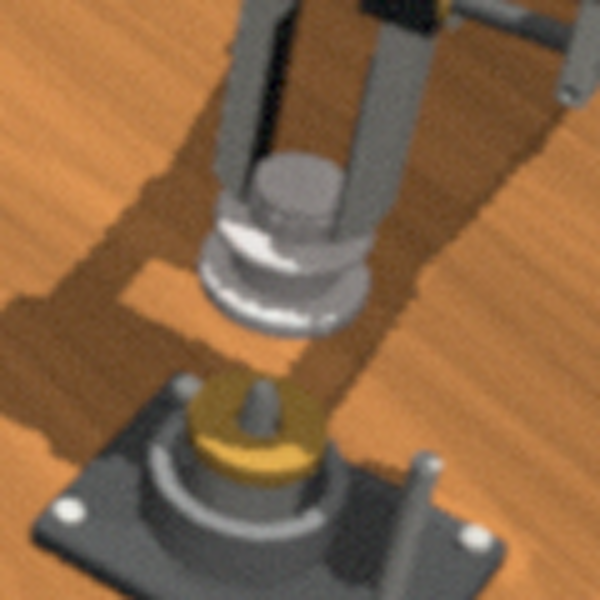

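The spool is held upright. Its skirt spans (200..368, bottom 330) in the crop, and the spindle tip is at about (262,383). I'll refine the relative offset by fitting edges.

```bash
cat >> h.py <<'E'
def edge(m,lo):
    out={}
    for u in np.nonzero(m.any(0))[0]:
        v=np.nonzero(m[:,u])[0]; out[u]=v.max() if lo else v.min()
    return out
def efit(c,m,parts,z,x0,lo,trim=1):
    e=edge(m,lo); us=sorted(e)[trim:-trim]
    def f(x):
        r=edge(render(c,*x,z,parts)>0,lo)
        return [((r.get(4*u+2,r[min(r,key=lambda k:abs(k-4*u-2))])+.5)/4-.5)-(e[u]+(.25 if lo else -.25)) for u in us]
    s=least_squares(f,x0,diff_step=.006,loss='soft_l1'); return s.x.round(1),np.round(np.sqrt(np.mean(s.fun**2)),2),us[0],us[-1]
E
python3 - <<'E'
from h import *
c=camera('scene');p=manip.read_state()['eef_pos']
hsv=cv2.cvtColor(c['image'],cv2.COLOR_RGB2HSV)
m=blob((hsv[...,1]<70),397,234,20); m[:225]=0
print('skirt',efit(c,m,[(27,0,8)],p[2]+4.2,p[:2],True),'eef',p[:2],cen(m))
im=cv2.imread('pics/scene0.png');h=cv2.cvtColor(im,cv2.COLOR_BGR2HSV)
for t in(16,18):
    b=blob((h[...,0]>=t)&(h[...,0]<35)&(h[...,1]>120)&(h[...,2]>100),392,268,18)
    print('seat',b.sum(),[efit(c,b,[(24,-1,0)],60,[527,233],False,k) for k in(1,3)])
    k=np.nonzero(b.any(0))[0]; print(k[0],k[-1],np.nonzero(b.any(1))[0][[0,-1]], [proj(c,[527,233.5,60])])
E
```

```text
skirt (array([524.1, 228.9]), np.float64(0.38), np.int64(381), np.int64(413)) eef [526.83318037 232.21044076] (array([397.23227753, 234.63348416]), 663.0)
seat 433 [(array([526.4, 234.2]), np.float64(0.53), np.int64(379), np.int64(404)), (array([526.7, 233.9]), np.float64(0.36), np.int64(381), np.int64(402))]
378 405 [253 276] [array([391.1, 263.4])]
seat 415 [(array([527.9, 235.3]), np.float64(0.51), np.int64(379), np.int64(404)), (array([527.7, 234.7]), np.float64(0.3), np.int64(381), np.int64(402))]
378 405 [254 276] [array([391.1, 263.4])]
```

```bash
python3 - <<'E'
from h import *
c=camera('scene');p=manip.read_state()['eef_pos']
for f,uv,z,cut,x0 in(('scene0',(288,160),0,164,(472.7,-179.2)),('p1full',(397,234),p[2]+4.2,225,p[:2])):
    h=cv2.cvtColor(cv2.imread('pics/%s.png'%f),cv2.COLOR_BGR2HSV)
    for t in(70,100):
        m=blob(h[...,1]<t,*uv,22); m[:cut]=0; print(f,t,x0,efit(c,m,[(27,0,8)],z,x0,True,2))
E
```

```text
scene0 70 (472.7, -179.2) (array([ 470., -183.]), np.float64(0.27), np.int64(279), np.int64(296))
scene0 100 (472.7, -179.2) (array([ 470.2, -182.3]), np.float64(0.29), np.int64(278), np.int64(296))
p1full 70 [526.8351418  232.34411907] (array([523.7, 229. ]), np.float64(0.3), np.int64(382), np.int64(412))
p1full 100 [526.8351418  232.34411907] (array([524.7, 229.8]), np.float64(0.41), np.int64(381), np.int64(412))
```

The fit bias is the same before and after the lift, so the spool is centred on the tool. The press axis is then about (+0.3, +1.5) mm away. Correcting and descending over the spindle.

Call:
move_arm(dp=[[0.3, 1.5, -15], [0, 0, -15], [0, 0, -8], [0, 0, -3], [0, 0, -3], [0, 0, -3], [0, 0, -2], [0, 0, -2], [0, 0, 0], [0, 0, 0]], rotation=[[0, 0, 0], [0, 0, 0], [0, 0, 0], [0, 0, 0], [0, 0, 0], [0, 0, 0], [0, 0, 0], [0, 0, 0], [0, 0, 0], [0, 0, 0]], hand=[0, 0, 0, 0, 0, 0, 0, 0, 0, 0])

```text
clock: 8.35
eef_pos: [527.1, 234.3, 64.8]
eef_rot: [-3.142, -0.0, 0.368]
wrist_force: [-0.1, -0.1, -0.9]
finger_gap: 28.6
finger_force: 32.0
```

Call:
move_arm(dp=[[0, 0, -2], [0, 0, -2], [0, 0, -2], [0, 0, -1], [0, 0, 0], [0, 0, 0]], rotation=[[0, 0, 0], [0, 0, 0], [0, 0, 0], [0, 0, 0], [0, 0, 0], [0, 0, 0]], hand=[0, 0, 0, 0, 0, 0])

```text
clock: 9.1
eef_pos: [527.1, 234.3, 57.8]
eef_rot: [-3.142, -0.0, 0.368]
wrist_force: [0.2, -0.2, -0.9]
finger_gap: 29.0
finger_force: 32.0
```

Call:
move_arm(dp=[[0, 0, -1], [0, 0, -1], [0, 0, -1], [0, 0, -1], [0, 0, 0], [0, 0, 0]], rotation=[[0, 0, 0], [0, 0, 0], [0, 0, 0], [0, 0, 0], [0, 0, 0], [0, 0, 0]], hand=[0, 0, 0, 0, 0, 0])

```text
clock: 9.85
eef_pos: [527.1, 234.3, 53.9]
eef_rot: [3.142, -0.0, 0.368]
wrist_force: [0.4, 0.0, 1.9]
finger_gap: 28.7
finger_force: 32.0
```

Call:
move_arm(dp=[[0, 0, -2], [0, 0, -2], [0, 0, -2], [0, 0, -1.5], [0, 0, 0], [0, 0, 0], [0, 0, 0]], rotation=[[0, 0, 0], [0, 0, 0], [0, 0, 0], [0, 0, 0], [0, 0, 0], [0, 0, 0], [0, 0, 0]], hand=[0, 0, 0, 0, 0, 0, 0])

```text
clock: 10.72
eef_pos: [527.2, 234.3, 46.5]
eef_rot: [3.142, -0.0, 0.368]
wrist_force: [-2.0, -1.3, 6.2]
finger_gap: 28.9
finger_force: 32.0
```

```bash
python3 - <<'E'
from h import *
F=[];Z=[]
for i in range(12):
    c=camera('scene'); s=manip.read_state(); F.append(s['wrist_force']); Z.append(s['eef_pos'][2])
print(np.mean(F,0),np.std(F,0),np.mean(Z),s['finger_gap'],s['clock'])
# expected positions: lip top rim centre z=79, post top z=79
print([((proj(c,q)-[360,220])*6).tolist() for q in([527.1,234.3,79],[509.4,289.4,79],[527.1,234.3,50])])
cv2.imwrite('pics/f.png',cv2.resize(c['image'][220:310,350:450,::-1],None,fx=6,fy=6,interpolation=cv2.INTER_CUBIC))
E
```

```text
[-1.64807873 -0.72364636  6.48346539] [0.55492401 0.51454117 0.53768838] 46.4452612117671 28.936637264881238 11.325
[[198.60000000000014, 214.19999999999993], [388.80000000000007, 313.19999999999993], [183.0, 286.80000000000007]]
```

View pics/f.png

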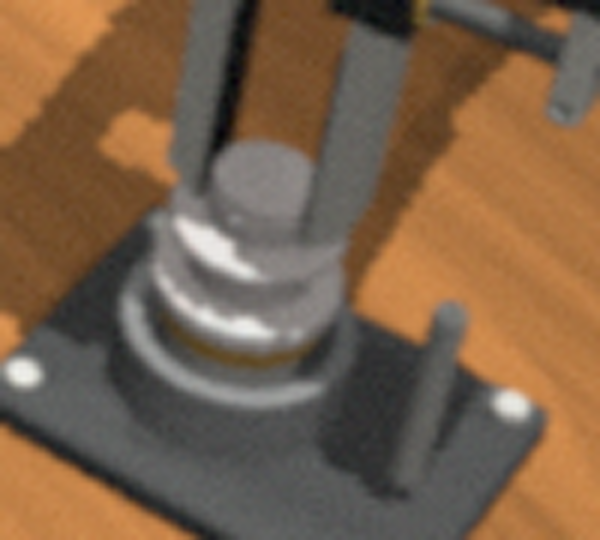

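The spool sits on the seat over the spindle, with the skirt inside the housing mouth around (245,330) and the post top at (452,315). Force indicates about 8.5 mm of travel and the pose about 9.4 mm. I'll press 1 mm more and ease the slight side load.

Call:
move_arm(dp=[[-0.4, -0.2, -0.5], [0, 0, -0.5], [0, 0, 0], [0, 0, 0]], rotation=[[0, 0, 0], [0, 0, 0], [0, 0, 0], [0, 0, 0]], hand=[0, 0, 0, 0])

```text
clock: 11.82
eef_pos: [527.1, 234.3, 45.7]
eef_rot: [-3.142, -0.001, 0.368]
wrist_force: [-0.4, 1.1, 7.4]
finger_gap: 28.9
finger_force: 32.0
```

```bash
python3 - <<'E'
from h import *
F=[];Z=[]
for i in range(20):
    c=camera('scene'); s=manip.read_state(); F.append(s['wrist_force']); Z.append(s['eef_pos'][2])
print(np.mean(F,0),np.mean(Z),s['eef_pos'],s['finger_gap'],s['finger_force'],s['clock'],s['moment'])
E
```

```text
[-0.09777427  0.08322281  6.88456673] 45.67389799745244 [527.12901487 234.30556417  45.67121931] 29.25954167312541 32.001663660630584 12.825 [0.05021774 0.05842401 0.05918639]
```

Call:
move_arm(dp=[[0, 0, -0.3], [0, 0, 0], [0, 0, 0], [0, 0, 0]], rotation=[[0, 0, 0], [0, 0, 0], [0, 0, 0], [0, 0, 0]], hand=[0, 0, 0, 0])

```text
clock: 13.32
eef_pos: [527.1, 234.3, 45.4]
eef_rot: [-3.142, -0.001, 0.368]
wrist_force: [0.6, 0.2, 6.5]
finger_gap: 28.9
finger_force: 32.0
```

```bash
python3 - <<'E'
from h import *
F=[]
for i in range(16):
    camera('scene'); s=manip.read_state(); F.append(s['wrist_force'])
print(np.mean(F,0),s['eef_pos'],s['finger_force'],s['clock'])
print(manip.sign_off())
E
```

```text
[-0.3247561   0.24508027  6.79974684] [527.15322414 234.32120408  45.39741777] 32.00165360234678 14.125
the job is handed in; nothing more can be done
None
```

Job handed in at 14.1 s: the spool is over the spindle on the seat, still held by its knob at 32 N and pressed down about 10 mm (9.2 mm going by the force, 10.4 mm by the arm's position; I didn't check the lip against the gauge post by camera).

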